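# Shut and latch the packing crate's gate

## Robot

A 6-joint arm with a two-finger parallel gripper is mounted at the origin on the work surface. World frame = base frame: x ahead of the robot, y to its left, z up, the work surface at z = 0. Lengths are in mm, angles in rad, forces in N, time in s.
With the tool pointing down it reaches from about 325 to 850 mm from the base axis. Payload 15.5 kg.
Tool frame: the origin (TCP) lies on the centre line of the jaws, within the pads' length; the fingertips stand 19 mm ahead of it and the grasp point (between the pads) is the TCP; z points along the fingers, y is the line along which they close (so a half turn about z gives the same grasp; the last joint's range is limited). The gripper opens to 91 mm and grips with 3 to 60 N. Pads are 32 mm wide; open, the fingers measure 118 mm over their backs; the gripper's body (76 mm by 178 mm) begins 60 mm behind the grasp point.
Start: joints at [1.121, 0.494, 1.345, -0, 1.302, -0.096], TCP at [216.536, 586.292, 201.415] pointing down, gripper open.
Joint ranges: [-2.91, 2.91], [-0.82, 2.16], [0.22, 2.67], [-1.22, 4.37], [0.12, 2.79], [-3.08, 3.08]. Speed limits (rad/s): [1.89, 1.89, 2.57, 3.01, 3.01, 3.01].

## Interface

Orientations are given as [roll, pitch, yaw] about the fixed x, y, z axes, in that order (R = Rz(yaw) Ry(pitch) Rx(roll)).
In Python, from station import robot gives the robot as it stands.
- The arm moves only by the tool jog_arm, never from a script. Its argument "commands" is a list of rows, each a list of 5 numbers: the shift along the tool's x, y, z in cm, then the turn about the tool's z in degrees, then the gripper's target within -1 to 1 (fully open at 1, half-way at 0, shut at -1). A call has 1 to 5 rows; each row shifts and turns the commanded pose from where the row before left it, along the tool's axes as they then stand; what a row does not reach is not made up. A row lasts 1/10 s, in which the tool goes at most 50 mm and 8.59 degrees, less where a joint would pass 70% of its speed; a pose out of reach is approached as far as the arm can. A call is refused whole if a number of a shift passes 5 or a number of a turn 8.59, either way. A call with a gripper value outside its range is refused whole. The fingers move at their own pace and stop on an object; "squeeze" is the grip in N (left out, the last holds). Time passes only in rows, so rows that do not move let the fingers close. It gives the time, the measured TCP pose, the force, the opening and the grip force at its end, in the units of the state.
- robot.observe(): the state, without advancing time (a new reading comes with each control period).
- robot.read_camera(name): name is "scene" or "top" or "wrist"; returns (picture, depth): 400x640x3 uint8, red, green, blue; 400x640 float32, mm along the optical axis (not along the pixel's ray), 0 where there is no reading.
- robot.camera_params(name): a dict with "fx", "fy", "cx", "cy" (pixels), "xyz" and "rotation" of the camera in the world. Camera axes: x right, y down, z forward; pixel columns grow to the right and rows downward; lengths in mm; the calibration is good to about 2 mm. A picture is of the moment at which its call begins: read the wrist's pose just before it. camera_params takes no time and is no camera call; for the wrist camera it gives the pose at the moment of the call.
- robot.job_done(): hands the job in; it is judged then, once.
Trained networks look in the newest picture that a camera, given by its name, has taken for a name from the list of things; names that differ only in an ending like _2 or _b are one class to them, and where a whole thing is asked for, a point or a joint stands for the part that bears it (a point fixed in the world has none). Each returns a list of dicts, best first, with "score" (0 to 1); they miss things now and then, are a little off and sometimes report something else, mostly with a low value. They report only what shows in the picture. A call takes as long as a camera call.
- robot.recognise(thing, camera): "at" ([x, y, z] in mm, in world coordinates, good to about 4 mm: the middle of the surface that is visible of it).
- robot.regions_of(thing, camera): "region" (400x640 bool, what is visible of it).
- robot.pinpoint(thing, camera): "at" ([x, y, z] in mm, in world coordinates, good to about 4 mm: a listed point, or the origin of a listed thing).
The state is a dict: "time": time; "q": joint angles; "qvel": joint speeds; "effort": joint torques, N m; "ee_pos": TCP position; "tool_rot": TCP orientation; "ft_force": force on the tool from outside, world axes, zero at the start; "torque": the same for the moment, N m; "grip_width": opening from 0.0 (shut) to 1.0 (fully open); "finger_force": force on a finger pad.
Only numpy, scipy, OpenCV 4.12 (cv2) and the standard library are available. Lean on these libraries where they do the work, as an engineer would, in place of code of your own. Each camera call takes 0.05 s, during which the arm holds its last target. There are 200 camera calls.

## Task

Shut the packing crate's sprung gate and fasten it: lift the latch bar by its thumb piece over the striker tooth, press the gate in gently until the bar meets the back plate, and hold it in while the bar goes down behind the tooth, so that it drops fully home into the catch and the gate stays shut. Do not force the bar hard against the catch, and leave the pottery in and around the crate standing where it is.

Things in the scene. Friction and masses are not known exactly. Their poses are not given: they have to be found in the camera images.
- crate: Open-topped plywood packing crate fixed to the table, 220 mm (x) by 260 mm (y), walls 150 mm high. Origin: centre of its underside, on the table. Its +x side (away from the robot; yaw varies) is closed by the gate; +y is the latch side, -y the hinge side. Offsets given 'in the crate' are in this frame, in mm.
- gate_hinge (a point): The gate's vertical hinge axis at table height: (104, -106, 0) in the crate. The gate is a plywood panel 12 mm thick, 208 mm wide, its top 145 mm above the table, mid-plane through the hinge axis.
- gate (a joint): Angle of the gate, rad: 0 is square across the crate's front, positive is open, free end swung out to the crate's +x (clockwise from above as it opens); range -0.03 to 1.3. Damped, light friction: it stays where left, but near shut a spring buffer pushes it open, so it stays shut only with the bar in the catch; fastened it rests between 0 and 0.11, depending on the catch's setting.
- buffer_spot (a point): Black spring buffer inside the crate, at (75, 90, 60) in the crate. Over about the gate's last 0.16 rad above 0 it pushes the gate's free end outwards, with about 0.6 N at first touch rising to about 2.2 N at gate angle 0.
- latch (a joint): Angle of the latch bar about its pivot on the gate's outer face, rad: 0 is level, positive is free end lifted; limit 0.8. Hanging free on its stop it reads -0.10; lying on top of the tooth about +0.17; above about +0.19 it clears the tooth; home in the catch about 0. The pivot is damped: the bar (about 0.45 kg) sinks by its own weight at some 1 rad/s, slower than the gate springs back.
- bar: Flat steel latch bar on the gate's outer face, 170 mm long, 22 mm high, 8 mm thick. Origin: its pivot, 86 mm along the gate from the hinge axis, 12 mm outwards of the gate's mid-plane, 130 mm above the table. y runs along the bar to its free end (155 mm from the pivot), x is the gate's outward normal (the pivot axis), z is up when level.
- thumb (a point): Grip point on the bar's thumb piece, a flat upright steel plate on the bar: 10 mm thick (along the bar's x), 26 mm wide (along the bar's y), top 80 mm above the pivot, upper 65 mm clear above the gate. The point lies 70 mm from the pivot along the bar and 60 mm above it. Can be pinched from above across its thickness.
- latch_post: Wooden post at the crate's front corner on the latch side; it carries the steel catch. Origin: its foot, (86, 119, 10) in the crate. The catch, 24 mm wide, centred at y = 119 in the crate, is from inside to outside: upright back plate (top 196 mm above the table), 12 mm wide pocket (floor at 119 mm), striker tooth 8 mm thick (top at 141 mm).
- post_top (a point): Top of the latch post, (86, 119, 145) in the crate. The catch can be set in or out on the post: its back plate's outer face is locked anywhere from x = 110 to 132 in the crate; this is not measured. Feel for it: the lifted bar pressed inwards comes to a hard stop on the back plate, and there it is over the pocket. The catch should not take over 20 N.
- crock: Bystander: squat grey stoneware crock, 84 mm across, 105 mm tall, standing in the crate near its back. Origin: centre of its underside.
- bottle: Bystander: ochre stoneware bottle, 68 mm across, 135 mm tall with a narrow neck, standing in the crate near its back. Origin: centre of its underside.
- mug: Bystander: grey stoneware mug, 76 mm across, 85 mm tall, on the table beyond the gate's swing. Origin: centre of its underside.
- flask: Bystander: dark brown glazed bottle, 68 mm across, 140 mm tall, beside the crate on the latch side. Origin: centre of its underside.
- bowl: Bystander: blue bowl, 124 mm across, 55 mm tall, beside the crate on the hinge side. Origin: centre of its underside.
- cup: Bystander: white cup, 72 mm across, 62 mm tall, beyond the crate on the hinge side. Origin: centre of its underside.

How it is judged (in metres and radians):
At the end, for the whole second after the job is handed in: The gate is shut (joint gate under 0.13 rad) and at rest, and the latch bar lies home in the catch (joint latch within 0.04 rad of level), all let go (value of joint gate below 0.13 rad and value of joint latch between -0.04 and 0.04 rad and velocity of joint gate between -0.05 and 0.05 rad/s); the robot touches nothing.
It fails at once if the bar is forced against the catch with more than 30 N (contact force between bar and latch_post above 30 N).
It fails at once if any pottery in the crate is shoved more than 25 mm or tipped (distance of any of crock, bottle from where it was at the start of the episode above 0.025 m or angle between any of crock, bottle's own z axis and vertical above 0.3 rad).
It fails at once if any pottery around the crate is shoved more than 25 mm or tipped (distance of any of mug, flask, bowl, cup from where it was at the start of the episode above 0.025 m or angle between any of mug, flask, bowl, cup's own z axis and vertical above 0.3 rad).
It also fails if it takes over 48 s, if anything falls off the work surface, if the arm or the gripper's body presses on something with over 40 N, if the wrist force passes 120 N, or if a joint passes its speed limit or range.

## Working session

There is one attempt and no reset: what is moved stays moved. The work goes in short steps, Python scripts to look and compute and a tool call to move; the robot and the scene stay as the last step left them, time stands still between calls to the robot, and variables do not carry over. Pictures are saved under pics/ and viewed, at most 10 in all, crops included, and the job is handed in when it is done.

Besides the shell and the picture viewer there is one more tool, called after "Request:" as name(argument=value, ...) on one line, values as JSON. jog_arm: Moves the arm, as the interface text tells. Its arguments: {"type":"object","properties":{"commands":{"type":"array"},"squeeze":{"type":"number"}},"required":["commands"]}

```bash
mkdir -p pics; cat > h.py <<'E'
import numpy as np, cv2
from station import robot
def snap(cam,fn):
    p,d=robot.read_camera(cam); cv2.imwrite('pics/'+fn,p[:,:,::-1]); return p,d
def proj(cam,P):
    c=robot.camera_params(cam); R=np.array(c['rotation']); 
    v=R.T@(np.array(P)-np.array(c['xyz'])); return [round(c['fx']*v[0]/v[2]+c['cx']),round(c['fy']*v[1]/v[2]+c['cy'])]
E
python3 - <<'E'
from h import *
for cam in ('scene','top'):
    snap(cam,cam+'1.png')
    for t in ('crate','gate_hinge','bar','thumb','latch_post','post_top','buffer_spot','crock','bottle','mug','flask','bowl','cup'):
        r=robot.pinpoint(t,cam)
        print(cam,t,[(np.round(x['at']).tolist(),round(x['score'],2)) for x in r[:2]])
s=robot.observe();print(s['time'],s['tool_rot'],s['ee_pos'])
a=cv2.imread('pics/scene1.png');b=cv2.imread('pics/top1.png')
E
```

```text
scene crate [([456.0, 13.0, -2.0], 0.63), ([715.0, -212.0, -1.0], 0.18)]
scene gate_hinge [([578.0, -78.0, 0.0], 0.82), ([528.0, 144.0, 145.0], 0.51)]
scene bar [([624.0, -6.0, 129.0], 0.71)]
scene thumb []
scene latch_post [([523.0, 145.0, 8.0], 0.61)]
scene post_top [([528.0, 143.0, 144.0], 0.82)]
scene buffer_spot [([523.0, 113.0, 59.0], 0.96), ([498.0, -228.0, -0.0], 0.66)]
scene crock [([625.0, -2.0, 131.0], 0.54)]
scene bottle [([427.0, 54.0, 14.0], 0.8), ([506.0, -226.0, -0.0], 0.46)]
scene mug [([618.0, 264.0, -1.0], 0.94)]
scene flask []
scene bowl [([456.0, 14.0, -0.0], 0.74), ([504.0, -226.0, -4.0], 0.67)]
scene cup [([714.0, -213.0, -4.0], 0.75)]
top crate [([460.0, 15.0, 0.0], 0.87), ([515.0, 117.0, 61.0], 0.42)]
top gate_hinge [([580.0, -73.0, -0.0], 0.81)]
top bar [([624.0, -3.0, 132.0], 0.78), ([460.0, 12.0, -3.0], 0.45)]
top thumb [([658.0, 62.0, 182.0], 0.81)]
top latch_post [([525.0, 144.0, 11.0], 0.7), ([708.0, -217.0, -3.0], 0.54)]
top post_top [([528.0, 143.0, 148.0], 0.8), ([619.0, 260.0, -3.0], 0.58)]
top buffer_spot [([458.0, 12.0, -3.0], 0.75), ([518.0, 113.0, 60.0], 0.57)]
top crock [([451.0, -46.0, 6.0], 0.73), ([525.0, 147.0, 10.0], 0.56)]
top bottle [([425.0, 58.0, 11.0], 0.8), ([528.0, 145.0, 148.0], 0.68)]
top mug [([618.0, 264.0, -2.0], 0.77), ([505.0, -230.0, 1.0], 0.23)]
top flask [([445.0, 216.0, -2.0], 0.66)]
top bowl [([506.0, -229.0, 1.0], 0.68), ([444.0, 216.0, -4.0], 0.53)]
top cup [([710.0, -219.0, 0.0], 0.58)]
1.4 [-3.14158370e+00 -1.25841420e-05  2.78778341e+00] [216.52418926 586.28265361 201.41978819]
```

View pics/top1.png

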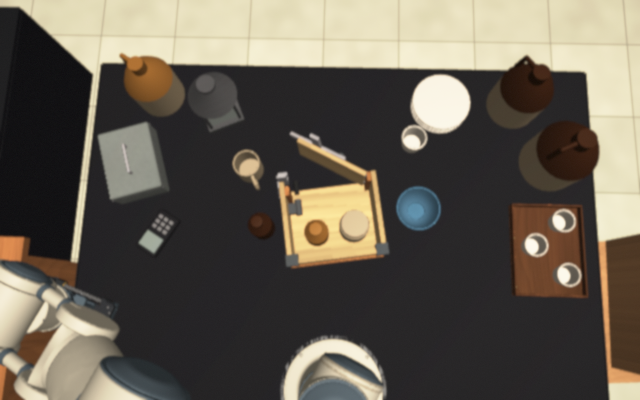

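View pics/scene1.png

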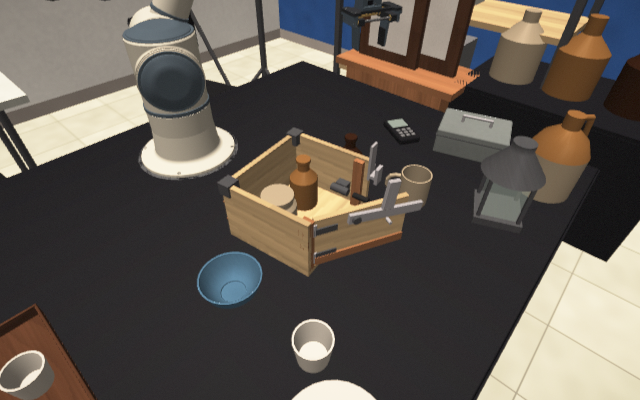

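The top picture shows the gate open about 0.58 rad, with the thumb piece near px (315,140), the catch at (283,177), the mug at (247,165) and the flask at (260,225). The scene view agrees. I'll raise the tool and turn it so its y axis points along the gate's outward normal.

Request:
jog_arm(commands=[[0,0,-5,8.5,1],[0,0,-5,8.5,1],[0,0,0,8.5,1],[0,0,0,8.5,1],[0,0,0,8.5,1]])

```text
time: 1.9
ee_pos: [216.6, 586.3, 301.8]
tool_rot: [3.141, -0.0, 2.04]
ft_force: [-0.5, -0.1, -0.2]
grip_width: 0.998
finger_force: 0.0
```

Request:
jog_arm(commands=[[0,0,0,8.5,1],[0,0,0,8.5,1],[0,0,0,8.5,1],[0,0,0,8.5,1],[0,0,0,8.5,1]])

```text
time: 2.4
ee_pos: [216.5, 586.3, 301.4]
tool_rot: [-3.142, 0.0, 1.298]
ft_force: [-0.0, -0.6, -0.1]
grip_width: 1.0
finger_force: 0.0
```

Request:
jog_arm(commands=[[0,0,0,8.5,1]])

```text
time: 2.5
ee_pos: [216.5, 586.3, 301.4]
tool_rot: [-3.142, 0.0, 1.15]
ft_force: [-0.6, 0.5, 0.2]
grip_width: 1.0
finger_force: 0.0
```

```bash
cat >> h.py <<'E'
def R(): 
    y=robot.observe()['tool_rot'][2]; return np.array([[np.cos(y),np.sin(y),0],[np.sin(y),-np.cos(y),0],[0,0,-1]])
def delta(P):
    s=robot.observe(); return np.round(R().T@(np.array(P)-np.array(s['ee_pos']))/10,2)
E
python3 - <<'E'
from h import *
s=robot.observe();print(s['time'],s['tool_rot'],s['ee_pos'],s['q']); print(delta([658,62,300]))
E
```

```text
2.5 [-3.14155693e+00  1.07130955e-04  1.14983953e+00] [216.4906831  586.26982109 301.38107619] [1.12153067e+00 4.20103983e-01 1.19540266e+00 3.27050295e-05
 1.52619411e+00 1.54248601e+00]
[-29.81  61.72   0.14]
```

Request:
jog_arm(commands=[[-2.1,4.4,0,0,1],[-2.1,4.4,0,0,1],[-2.1,4.4,0,0,1],[-2.1,4.4,0,0,1],[-2.1,4.4,0,0,1]])

```text
time: 3.0
ee_pos: [376.5, 399.9, 301.6]
tool_rot: [3.141, -0.0, 1.156]
ft_force: [0.3, 0.8, 0.0]
grip_width: 0.999
finger_force: 0.0
```

Request:
jog_arm(commands=[[-2.1,4.4,0,0,1],[-2.1,4.4,0,0,1],[-2.1,4.4,0,0,1],[-2.1,4.4,0,0,1],[-2.1,4.4,0,0,1]])

```text
time: 3.5
ee_pos: [535.6, 215.0, 301.6]
tool_rot: [3.141, -0.0, 1.156]
ft_force: [0.5, -0.1, -0.2]
grip_width: 0.998
finger_force: 0.0
```

Request:
jog_arm(commands=[[-2.1,4.4,0,0,1],[-2.1,4.4,0,0,1],[-2.1,4.4,0,0,1],[-2.1,4.4,0,0,1],[0,0,0,0,1]])

```text
time: 4.0
ee_pos: [664.6, 64.1, 300.3]
tool_rot: [3.141, 0.001, 1.151]
ft_force: [-0.1, 0.8, 0.2]
grip_width: 0.998
finger_force: 0.0
```

```bash
python3 - <<'E'
from h import *
snap('wrist','w1.png')
for t in ('thumb','bar','post_top','gate_hinge'):
    r=robot.pinpoint(t,'wrist')
    print(t,[(np.round(x['at']).tolist(),round(x['score'],2),proj('wrist',x['at'])) for x in r[:2]])
s=robot.observe();print(s['time'],s['tool_rot'],s['ee_pos'],s['q'])
for x in robot.pinpoint('thumb','wrist')[:1]: print(delta(x['at']))
E
```

```text
Traceback (most recent call last):
  File "h.py", line 7, in proj
    v=R.T@(np.array(P)-np.array(c['xyz'])); return [round(c['fx']*v[0]/v[2]+c['cx']),round(c['fy']*v[1]/v[2]+c['cy'])]
                                                                  ~^^^
IndexError: invalid index to scalar variable.
```

View pics/w1.png

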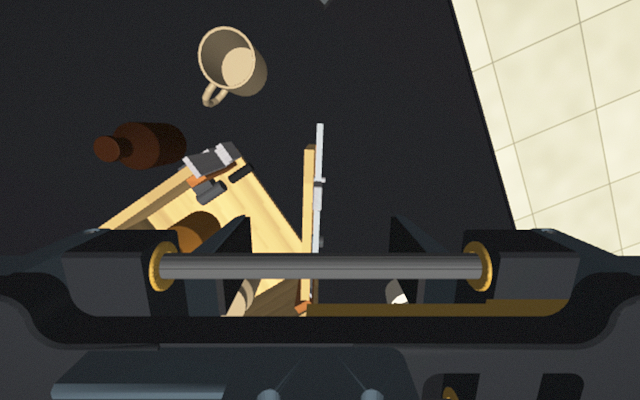

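The wrist picture shows the gate lined up with the tool, with the bar at column 318–322, the thumb piece near (320,181) and the catch at (215,158). The thumb piece sits midway between the fingers.

```bash
python3 - <<'E'
from h import *
print(robot.camera_params('wrist'))
for t in ('thumb','bar','post_top'):
    r=robot.pinpoint(t,'wrist')
    print(t,[(np.round(x['at']).tolist(),round(x['score'],2),delta(x['at']).tolist()) for x in r[:2]])
robot.read_camera('top')
for t in ('thumb','bar'):
  for x in robot.pinpoint(t,'top')[:1]: print(t,x['at'],delta(x['at']))
r=robot.regions_of('thumb','wrist'); m=r[0]['region'] if r else None
if m is not None: print(r[0]['score'],m.sum(),[ (a.min(),a.max()) for a in np.where(m)])
E
```

```text
{'fx': 275.6298665571926, 'fy': 275.6298665571926, 'cx': 320.075739164887, 'cy': 201.01362652024002, 'xyz': array([691.24606897, 132.03745964, 484.57567481]), 'rotation': array([ 2.88674158e+00, -5.58879765e-04, -4.16215957e-01])}
thumb [([662.0, 67.0, 184.0], 0.95, [-0.21, 0.11, 11.76])]
bar [([630.0, -1.0, 124.0], 0.63, [-7.75, -0.03, 17.72])]
post_top [([521.0, 143.0, 143.0], 0.7, [1.08, -15.78, 15.82])]
0.73 901 [(np.int64(123), np.int64(252)), (np.int64(313), np.int64(323))]
```

Request:
jog_arm(commands=[[-0.2,0,4,0,1],[0,0,4,0,1],[0,0,3.6,0,1],[0,0,0,0,-1],[0,0,0,0,-1]], squeeze=20)

```text
time: 4.95
ee_pos: [661.1, 67.4, 186.3]
tool_rot: [-3.142, -0.0, 1.156]
ft_force: [0.5, 0.3, 0.9]
grip_width: 0.859
finger_force: 0.0
```

Request:
jog_arm(commands=[[0,0,0,0,-1],[0,0,0,0,-1],[0,0,0,0,-1],[0,0,0,0,-1],[0,0,0,0,-1]])

```text
time: 5.45
ee_pos: [661.0, 67.1, 185.8]
tool_rot: [3.141, -0.0, 1.156]
ft_force: [0.5, 0.1, -0.1]
grip_width: 0.418
finger_force: 0.0
```

```bash
python3 - <<'E'
from h import *
s=robot.observe();print(s['time'],s['tool_rot'],s['ee_pos'],s['ft_force'],s['grip_width']*91)
robot.read_camera('top')
for t in ('gate_hinge','post_top','crate'):
  for x in robot.pinpoint(t,'top')[:1]: print(t,x['at'],x['score'])
E
```

```text
5.45 [ 3.14121897e+00 -1.45961800e-04  1.15589377e+00] [661.04150699  67.09984346 185.77298978] [ 0.49962466  0.10755245 -0.14940478] 38.0571933148322
gate_hinge [578.4, -70.9, -0.7] 0.81
```

Request:
jog_arm(commands=[[0,0,0,0,-1],[0,0,0,0,-1],[0,0,0,0,-1],[0,0,0,0,-1],[0,0,0,0,-1]])

```text
time: 6.15
ee_pos: [660.8, 67.2, 185.4]
tool_rot: [-3.141, -0.0, 1.156]
ft_force: [-1.7, 0.9, 1.7]
grip_width: 0.105
finger_force: 20.0
```

```bash
python3 - <<'E'
from h import *
s=robot.observe();print(s['time'],s['tool_rot'],s['ee_pos'],s['ft_force'],s['torque'],s['grip_width']*91,s['finger_force'])
for cam in ('top','scene'):
  robot.read_camera(cam)
  for t in ('gate_hinge','post_top','crate'):
    for x in robot.pinpoint(t,cam)[:1]: print(t,x['at'],x['score'])
E
```

```text
6.15 [-3.14128041e+00 -2.07300253e-05  1.15588275e+00] [660.81257847  67.19998372 185.39692429] [-1.67506998  0.86190736  1.7102832 ] [ 0.12479841  0.35338969 -0.28588163] 9.591050612948385 20.0004181265831
gate_hinge [580.4, -73.4, 0.7] 0.64
gate_hinge [575.4, -76.4, -2.3] 0.57
post_top [524.6, 143.8, 144.7] 0.83
crate [456.9, 15.1, -0.3] 0.93
```

```bash
cat >> h.py <<'E'
C=np.array([[0,0],[104,-106],[86,119.]]);W=np.array([[458,14.5],[578.5,-74.5],[525,144]])
M,_=cv2.estimateAffinePartial2D(C,W)
c0=C-C.mean(0);w0=W-W.mean(0)
YAW=np.arctan2((c0[:,0]*w0[:,1]-c0[:,1]*w0[:,0]).sum(),(c0*w0).sum())
RY=np.array([[np.cos(YAW),-np.sin(YAW)],[np.sin(YAW),np.cos(YAW)]]);T=W.mean(0)-RY@C.mean(0)
H=RY@np.array([104,-106.])+T
def tcp(gate,latch,u,w):
    a=YAW+np.pi/2-gate; d=np.array([np.cos(a),np.sin(a)]);n=np.array([d[1],-d[0]])
    s=86+u*np.cos(latch)-w*np.sin(latch)
    return np.append(H+d*s+n*12,130+u*np.sin(latch)+w*np.cos(latch)),a
def est(latch):
    s=robot.observe();p=np.array(s['ee_pos']);v=p[:2]-H;r=np.hypot(*v)
    g=YAW+np.pi/2-np.arctan2(v[1],v[0])-np.arcsin(12/r)
    al=np.sqrt(r*r-144)-86;z=p[2]-130;c,s_=np.cos(latch),np.sin(latch)
    return g,al*c+z*s_,-al*s_+z*c,np.pi/2+YAW-s['tool_rot'][2]
def plan(seq,u,w,off=0):
    "rows from first (gate,latch) to the rest; tool yaw follows gate"
    for (g0,l0),(g1,l1) in zip(seq,seq[1:]):
        p0,a0=tcp(g0,l0,u,w);p1,a1=tcp(g1,l1,u,w);y=a0+off
        Q=np.array([[np.cos(y),np.sin(y),0],[np.sin(y),-np.cos(y),0],[0,0,-1]])
        print((round(g1,3),round(l1,3)),np.round(Q.T@(p1-p0)/10,2).tolist(),round(-np.degrees(a1-a0),2))
E
python3 - <<'E'
from h import *
print('yaw',YAW,'T',T,'H',H,'res',(C@RY.T+T-W).round(1).tolist())
g,u,w,gt=est(-.1);print(g,u,w,gt)
plan([(g,l) for l in np.linspace(-.1,.3,9)],u,w)
plan([(x,.3) for x in np.linspace(g,.2,9)],u,w)
plan([(x,.3) for x in np.linspace(.2,0,11)],u,w)
E
```

```text
yaw 0.15722537235713704 T [458.62635612  13.80348348] H [577.94088271 -74.60490834] res [[0.6, -0.7], [-0.6, -0.1], [-0.1, 0.8]]
0.6138426550490036 71.90100412657105 62.92108988296906 0.572093090170448
(np.float64(0.614), np.float64(-0.05)) [-0.29, 0.0, -0.38] -0.0
(np.float64(0.614), np.float64(0.0)) [-0.31, -0.0, -0.37] -0.0
(np.float64(0.614), np.float64(0.05)) [-0.32, -0.0, -0.35] -0.0
(np.float64(0.614), np.float64(0.1)) [-0.34, 0.0, -0.33] -0.0
(np.float64(0.614), np.float64(0.15)) [-0.36, -0.0, -0.32] -0.0
(np.float64(0.614), np.float64(0.2)) [-0.37, 0.0, -0.3] -0.0
(np.float64(0.614), np.float64(0.25)) [-0.39, 0.0, -0.28] -0.0
(np.float64(0.614), np.float64(0.3)) [-0.4, -0.0, -0.26] -0.0
(np.float64(0.562), 0.3) [0.04, -0.71, 0.0] -2.96
(np.float64(0.51), 0.3) [0.04, -0.71, 0.0] -2.96
(np.float64(0.459), 0.3) [0.04, -0.71, 0.0] -2.96
(np.float64(0.407), 0.3) [0.04, -0.71, 0.0] -2.96
(np.float64(0.355), 0.3) [0.04, -0.71, 0.0] -2.96
(np.float64(0.303), 0.3) [0.04, -0.71, 0.0] -2.96
(np.float64(0.252), 0.3) [0.04, -0.71, 0.0] -2.96
(np.float64(0.2), 0.3) [0.04, -0.71, 0.0] -2.96
(np.float64(0.18), 0.3) [0.02, -0.27, 0.0] -1.15
(np.float64(0.16), 0.3) [0.02, -0.27, 0.0] -1.15
(np.float64(0.14), 0.3) [0.02, -0.27, 0.0] -1.15
(np.float64(0.12), 0.3) [0.02, -0.27, 0.0] -1.15
(np.float64(0.1), 0.3) [0.02, -0.27, 0.0] -1.15
(np.float64(0.08), 0.3) [0.02, -0.27, 0.0] -1.15
(np.float64(0.06), 0.3) [0.02, -0.27, 0.0] -1.15
(np.float64(0.04), 0.3) [0.02, -0.27, 0.0] -1.15
(np.float64(0.02), 0.3) [0.02, -0.27, 0.0] -1.15
(np.float64(0.0), 0.3) [0.02, -0.27, 0.0] -1.15
```

Request:
jog_arm(commands=[[0,0,0,1,-1],[0,0,0,1,-1],[-0.3,0,-0.38,0,-1],[-0.3,0,-0.37,0,-1],[-0.3,0,-0.35,0,-1]])

```text
time: 7.05
ee_pos: [656.1, 58.3, 195.9]
tool_rot: [-3.14, 0.002, 1.121]
ft_force: [-1.5, -3.8, -13.6]
grip_width: 0.107
finger_force: 20.0
```

Request:
jog_arm(commands=[[-0.34,0,-0.33,0,-1],[-0.36,0,-0.32,0,-1],[-0.37,0,-0.3,0,-1],[-0.39,0,-0.28,0,-1],[-0.4,0,-0.26,0,-1]])

```text
time: 7.55
ee_pos: [648.2, 41.7, 211.0]
tool_rot: [-3.14, 0.001, 1.121]
ft_force: [-2.5, -4.7, -18.6]
grip_width: 0.103
finger_force: 20.0
```

```bash
python3 - <<'E'
from h import *
s=robot.observe();print(s['time'],s['tool_rot'],s['ee_pos'],s['ft_force'],s['torque'],s['grip_width']*91,s['finger_force'],est(.3))
snap('wrist','w2.png')
a=snap('scene','s2.png')
cv2.imwrite('pics/s2c.png',cv2.resize(cv2.imread('pics/s2.png')[100:300,200:500],None,fx=2.5,fy=2.5))
E
```

```text
7.55 [-3.14029389e+00  9.38369316e-04  1.12088315e+00] [648.20400115  41.72366787 210.97263546] [ -2.48727043  -4.73636884 -18.57784578] [-0.91764746  0.64916087  0.01018508] 9.354870855256173 19.966096580028534 (np.float64(0.6121706763681001), np.float64(71.09474128771299), np.float64(62.766055209131636), np.float64(0.6071385467719439))
```

View pics/s2c.png

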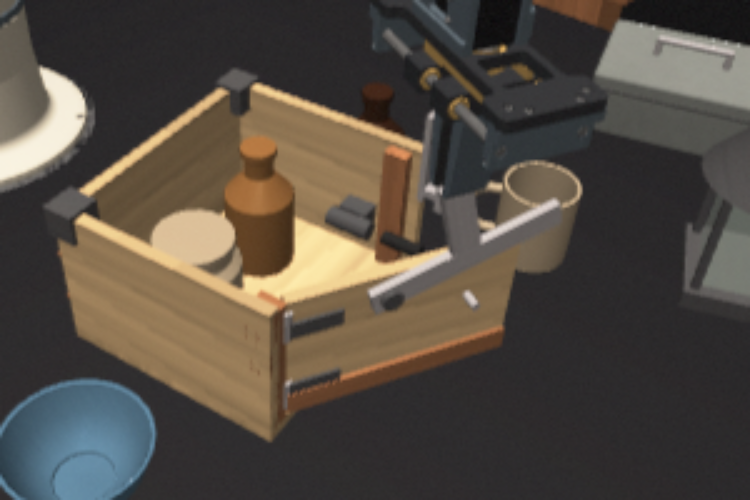

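The crop shows the bar lifted to about 0.3 rad, with the thumb piece held between the fingers at (460,230). The pottery hasn't moved. I'll swing the gate in.

Request:
jog_arm(commands=[[0.04,-0.71,0,-2.96,-1],[0.04,-0.71,0,-2.96,-1],[0.04,-0.71,0,-2.96,-1],[0.04,-0.71,0,-2.96,-1],[0.04,-0.71,0,-2.96,-1]])

```text
time: 8.15
ee_pos: [615.9, 55.6, 211.1]
tool_rot: [-3.141, 0.001, 1.381]
ft_force: [-0.9, -6.9, -18.7]
grip_width: 0.097
finger_force: 20.0
```

Request:
jog_arm(commands=[[0.04,-0.71,0,-2.96,-1],[0.04,-0.71,0,-2.96,-1],[0.04,-0.71,0,-2.96,-1],[0,0,0,0,-1]])

```text
time: 8.55
ee_pos: [594.4, 59.8, 211.2]
tool_rot: [-3.141, 0.001, 1.536]
ft_force: [-1.2, -7.3, -20.5]
grip_width: 0.102
finger_force: 19.9
```

```bash
cat >> h.py <<'E'
def rep(l=.3):
    s=robot.observe();print(s['time'],np.round(s['ee_pos'],1),'F_tool',np.round(R().T@s['ft_force'],2),'T',np.round(s['torque'],2),s['grip_width']*91,s['finger_force'],'est',np.round(est(l),3))
E
python3 -c "
from h import *
rep()"
```

```text
8.55 [594.4  59.8 211.2] F_tool [-7.36 -0.92 20.45] T [-1.4   0.29  0.03] 9.279936942759251 19.889374673366547 est [ 0.19  70.698 63.085  0.192]
```

Request:
jog_arm(commands=[[-0.03,0,0.06,0,-1],[-0.03,0,0.06,0,-1],[0.02,-0.27,0,-1.15,-1],[0.02,-0.27,0,-1.15,-1],[0,0,0,0,-1]])

```text
time: 9.05
ee_pos: [590.1, 60.6, 210.7]
tool_rot: [3.14, -0.0, 1.576]
ft_force: [1.2, 1.3, -3.9]
grip_width: 0.101
finger_force: 20.0
```

```bash
python3 -c "
from h import *
rep()"
```

```text
9.05 [590.1  60.6 210.7] F_tool [1.34 1.2  3.89] T [ 0.19 -0.11 -0.02] 9.16995632291916 19.989193081855774 est [ 0.159 70.821 62.552  0.152]
```

Request:
jog_arm(commands=[[0.02,-0.2,0,-0.9,-1],[0.01,-0.2,0,-0.9,-1],[0.01,-0.2,0,-0.8,-1],[0,0,0,0,-1]])

```text
time: 9.45
ee_pos: [584.1, 60.9, 210.6]
tool_rot: [3.141, -0.0, 1.621]
ft_force: [1.4, 6.3, 2.6]
grip_width: 0.101
finger_force: 20.0
```

Request:
jog_arm(commands=[[0,-0.08,0,-0.35,-1],[0,0,0,0,-1]])

```text
time: 9.65
ee_pos: [583.5, 60.9, 210.6]
tool_rot: [3.141, -0.001, 1.626]
ft_force: [2.0, 5.2, 2.8]
grip_width: 0.1
finger_force: 20.0
```

```bash
python3 -c "
from h import *
rep()"
```

```text
9.65 [583.5  60.9 210.6] F_tool [ 5.13  2.27 -2.78] T [ 1.02 -0.22 -0.01] 9.110000554786902 20.010580122470856 est [ 0.11  70.672 62.509  0.102]
```

Request:
jog_arm(commands=[[0,-0.08,0,-0.35,-1],[0,0,0,0,-1]])

```text
time: 9.85
ee_pos: [582.7, 60.8, 210.6]
tool_rot: [3.14, -0.001, 1.632]
ft_force: [1.5, 5.7, 2.5]
grip_width: 0.099
finger_force: 20.0
```

Request:
jog_arm(commands=[[0,-0.08,0,-0.35,-1],[0,0,0,0,-1]])

```text
time: 10.05
ee_pos: [582.0, 60.8, 210.6]
tool_rot: [3.14, -0.001, 1.639]
ft_force: [1.2, 6.9, 2.8]
grip_width: 0.101
finger_force: 20.0
```

Request:
jog_arm(commands=[[0,-0.08,0,-0.35,-1],[0,0,0,0,-1]])

```text
time: 10.25
ee_pos: [581.2, 60.8, 210.7]
tool_rot: [3.14, -0.001, 1.645]
ft_force: [1.2, 7.0, 2.8]
grip_width: 0.105
finger_force: 20.0
```

```bash
python3 -c "
from h import *
rep()"
```

```text
10.25 [581.2  60.8 210.7] F_tool [ 6.92  1.74 -2.81] T [ 1.14 -0.28 -0.03] 9.599972082217874 20.018341541290283 est [ 0.093 70.543 62.641  0.083]
```

Request:
jog_arm(commands=[[0,-0.06,0,-0.25,-1],[0,0,0,0,-1]])

```text
time: 10.45
ee_pos: [580.7, 60.8, 210.7]
tool_rot: [3.14, -0.001, 1.649]
ft_force: [1.4, 6.5, 3.2]
grip_width: 0.103
finger_force: 20.0
```

Request:
jog_arm(commands=[[0,-0.06,0,-0.25,-1],[0,0,0,0,-1]])

```text
time: 10.65
ee_pos: [580.1, 60.7, 210.7]
tool_rot: [3.14, -0.001, 1.653]
ft_force: [1.8, 6.3, 2.8]
grip_width: 0.099
finger_force: 20.0
```

Request:
jog_arm(commands=[[-0.02,-0.06,0,-0.25,-1],[0,0,0,0,-1]])

```text
time: 10.85
ee_pos: [579.6, 60.5, 210.8]
tool_rot: [3.14, -0.001, 1.658]
ft_force: [1.0, 6.4, 4.7]
grip_width: 0.1
finger_force: 20.0
```

Request:
jog_arm(commands=[[0,-0.06,0,-0.25,-1],[0,0,0,0,-1]])

```text
time: 11.05
ee_pos: [579.0, 60.5, 210.8]
tool_rot: [3.14, -0.001, 1.662]
ft_force: [1.7, 6.6, 5.1]
grip_width: 0.103
finger_force: 20.0
```

Request:
jog_arm(commands=[[0,-0.06,0,-0.25,-1],[0,0,0,0,-1]])

```text
time: 11.25
ee_pos: [578.4, 60.5, 210.9]
tool_rot: [3.14, -0.001, 1.666]
ft_force: [3.1, 7.4, 5.0]
grip_width: 0.103
finger_force: 20.0
```

Request:
jog_arm(commands=[[0,-0.06,0,-0.25,-1],[0,0,0,0,-1]])

```text
time: 11.45
ee_pos: [577.8, 60.4, 210.9]
tool_rot: [3.14, -0.001, 1.671]
ft_force: [1.7, 6.8, 5.5]
grip_width: 0.101
finger_force: 20.0
```

```bash
python3 -c "
from h import *
rep()"
```

```text
11.45 [577.8  60.4 210.9] F_tool [ 6.64  2.42 -5.45] T [ 1.37 -0.29 -0.01] 9.175807372397859 20.035051703453064 est [6.7000e-02 7.0203e+01 6.2923e+01 5.7000e-02]
```

Request:
jog_arm(commands=[[0,-0.06,0,-0.25,-1],[0,0,0,0,-1]])

```text
time: 11.65
ee_pos: [577.3, 60.4, 210.9]
tool_rot: [3.14, -0.001, 1.675]
ft_force: [1.8, 7.6, 4.4]
grip_width: 0.102
finger_force: 20.0
```

Request:
jog_arm(commands=[[0.02,-0.06,0,-0.25,-1],[0,0,0,0,-1]])

```text
time: 11.85
ee_pos: [576.6, 60.5, 210.8]
tool_rot: [3.14, -0.001, 1.68]
ft_force: [1.3, 6.8, 4.4]
grip_width: 0.102
finger_force: 20.0
```

Request:
jog_arm(commands=[[0,-0.06,0,-0.25,-1],[0,0,0,0,-1]])

```text
time: 12.05
ee_pos: [576.0, 60.4, 210.9]
tool_rot: [3.14, -0.001, 1.684]
ft_force: [1.1, 7.5, 4.1]
grip_width: 0.102
finger_force: 20.0
```

Request:
jog_arm(commands=[[0,-0.06,0,-0.25,-1],[0,0,0,0,-1]])

```text
time: 12.25
ee_pos: [575.4, 60.3, 210.9]
tool_rot: [3.14, -0.001, 1.688]
ft_force: [1.5, 7.2, 4.8]
grip_width: 0.1
finger_force: 20.0
```

Request:
jog_arm(commands=[[0,-0.06,0,-0.25,-1],[0,0,0,0,-1]])

```text
time: 12.45
ee_pos: [574.9, 60.3, 210.9]
tool_rot: [3.14, -0.001, 1.693]
ft_force: [2.6, 7.5, 4.9]
grip_width: 0.102
finger_force: 20.0
```

Request:
jog_arm(commands=[[0,-0.06,0,-0.25,-1],[0,0,0,0,-1]])

```text
time: 12.65
ee_pos: [574.3, 60.3, 210.9]
tool_rot: [3.14, -0.001, 1.697]
ft_force: [1.7, 6.5, 5.0]
grip_width: 0.101
finger_force: 20.0
```

```bash
python3 - <<'E'
from h import *
rep()
p,_=robot.read_camera('top'); print(robot.camera_params('top')['xyz'])
cv2.imwrite('pics/t3.png',cv2.resize(p[110:250,230:410,::-1],None,fx=4,fy=4,interpolation=cv2.INTER_CUBIC))
E
```

```text
12.65 [574.3  60.3 210.9] F_tool [ 6.22  2.46 -4.97] T [ 1.41 -0.35 -0.08] 9.19205984297959 20.038741528987885 est [4.1000e-02 7.0137e+01 6.2982e+01 3.1000e-02]
[ 255.0829293     2.77637306 1481.21724403]
```

View pics/t3.png

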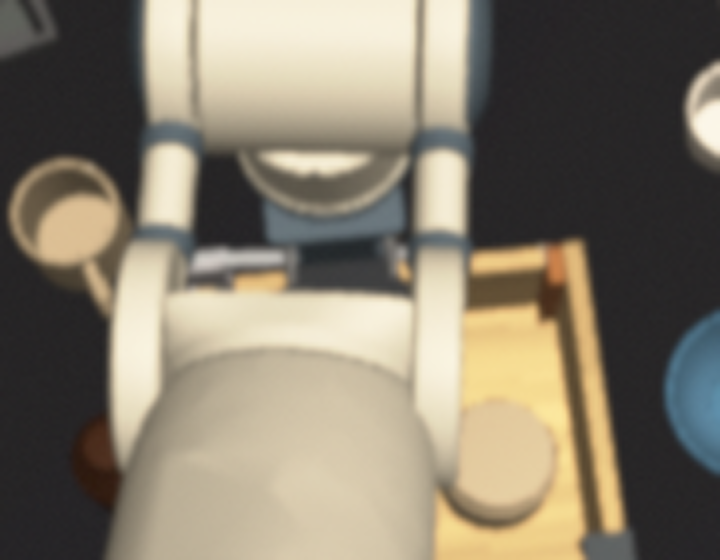

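The gate is almost shut, with the bar near the catch at (215,258), and there has been no hard stop yet. I'll keep creeping in.

Request:
jog_arm(commands=[[0,-0.06,0,-0.25,-1],[0,0,0,0,-1]])

```text
time: 12.9
ee_pos: [573.7, 60.2, 210.9]
tool_rot: [3.14, -0.001, 1.701]
ft_force: [0.9, 7.7, 6.0]
grip_width: 0.104
finger_force: 20.0
```

Request:
jog_arm(commands=[[0,-0.06,0,-0.25,-1],[0,0,0,0,-1]])

```text
time: 13.1
ee_pos: [573.5, 60.2, 211.0]
tool_rot: [3.139, -0.001, 1.706]
ft_force: [4.2, 7.7, 3.4]
grip_width: 0.103
finger_force: 20.0
```

Request:
jog_arm(commands=[[0,-0.06,0,-0.25,-1],[0,0,0,0,-1]])

```text
time: 13.3
ee_pos: [573.5, 60.1, 211.0]
tool_rot: [3.138, -0.001, 1.71]
ft_force: [7.9, 8.3, 1.3]
grip_width: 0.1
finger_force: 20.0
```

That's the hard stop: the reading rose to about 8 N with no further motion. I'll lower the bar in the same plane while holding the gate in.

```bash
python3 - <<'E'
from h import *
rep()
g,u,w,_=est(.3)
plan([(g,l) for l in np.linspace(.3,-.0,11)],u,w)
E
```

```text
13.3 [573.5  60.1 211. ] F_tool [ 7.09  8.92 -1.29] T [ 1.55 -1.47 -0.09] 9.117793074072035 20.0293080881238 est [3.5000e-02 7.0031e+01 6.3108e+01 1.8000e-02]
(np.float64(0.035), np.float64(0.27)) [0.24, 0.0, 0.15] -0.0
(np.float64(0.035), np.float64(0.24)) [0.24, -0.0, 0.16] -0.0
(np.float64(0.035), np.float64(0.21)) [0.23, -0.0, 0.16] -0.0
(np.float64(0.035), np.float64(0.18)) [0.23, -0.0, 0.17] -0.0
(np.float64(0.035), np.float64(0.15)) [0.22, 0.0, 0.18] -0.0
(np.float64(0.035), np.float64(0.12)) [0.22, 0.0, 0.18] -0.0
(np.float64(0.035), np.float64(0.09)) [0.21, -0.0, 0.19] -0.0
(np.float64(0.035), np.float64(0.06)) [0.2, 0.0, 0.2] -0.0
(np.float64(0.035), np.float64(0.03)) [0.2, -0.0, 0.2] -0.0
(np.float64(0.035), np.float64(-0.0)) [0.19, 0.0, 0.21] -0.0
```

Request:
jog_arm(commands=[[0.24,0,0.15,0,-1],[0.24,0,0.16,0,-1],[0,0,0,0,-1]])

```text
time: 13.6
ee_pos: [572.9, 64.8, 208.2]
tool_rot: [3.137, -0.0, 1.71]
ft_force: [7.5, 7.1, 4.1]
grip_width: 0.101
finger_force: 20.1
```

Request:
jog_arm(commands=[[0.23,0,0.16,0,-1],[0.23,0,0.17,0,-1],[0,0,0,0,-1]])

```text
time: 13.9
ee_pos: [572.4, 69.4, 205.0]
tool_rot: [3.137, -0.0, 1.71]
ft_force: [7.1, 9.1, 4.6]
grip_width: 0.102
finger_force: 20.0
```

```bash
python3 -c "
from h import *
rep(.18)"
```

```text
13.9 [572.4  69.4 205. ] F_tool [ 8.07  8.3  -4.63] T [ 1.19 -1.24 -0.11] 9.254745287428564 20.002886652946472 est [3.5000e-02 7.0075e+01 6.3456e+01 1.8000e-02]
```

Request:
jog_arm(commands=[[0.22,0,0.18,0,-1],[0,0,0,0,-1]])

```text
time: 14.1
ee_pos: [572.1, 71.6, 203.2]
tool_rot: [3.137, -0.0, 1.71]
ft_force: [6.2, 8.4, 7.4]
grip_width: 0.104
finger_force: 20.0
```

Request:
jog_arm(commands=[[0.22,0,0.18,0,-1],[0,0,0,0,-1]])

```text
time: 14.3
ee_pos: [571.8, 73.7, 201.4]
tool_rot: [3.137, -0.0, 1.71]
ft_force: [5.6, 7.1, 6.3]
grip_width: 0.101
finger_force: 20.0
```

Request:
jog_arm(commands=[[0.21,0,0.19,0,-1],[0,0,0,0,-1]])

```text
time: 14.5
ee_pos: [571.5, 75.8, 199.5]
tool_rot: [3.137, -0.0, 1.71]
ft_force: [7.6, 7.8, 6.3]
grip_width: 0.105
finger_force: 20.0
```

```bash
python3 -c "
from h import *
rep(.09)"
```

```text
14.5 [571.5  75.8 199.5] F_tool [ 6.65  8.58 -6.31] T [ 1.26 -1.29 -0.14] 9.535085761067753 20.00533550977707 est [3.5000e-02 7.0075e+01 6.3472e+01 1.8000e-02]
```

Request:
jog_arm(commands=[[0.2,0,0.2,0,-1],[0,0,0,0,-1]])

```text
time: 14.7
ee_pos: [571.3, 77.9, 197.6]
tool_rot: [3.137, -0.0, 1.71]
ft_force: [7.2, 9.7, 6.0]
grip_width: 0.102
finger_force: 20.0
```

Request:
jog_arm(commands=[[0.2,0,0.2,0,-1],[0,0,0,0,-1]])

```text
time: 14.9
ee_pos: [571.0, 79.9, 195.5]
tool_rot: [3.137, -0.0, 1.71]
ft_force: [6.9, 9.0, 5.7]
grip_width: 0.107
finger_force: 20.0
```

Request:
jog_arm(commands=[[0.13,0,0.14,0,-1],[0,0,0,0,-1]])

```text
time: 15.1
ee_pos: [570.8, 81.2, 194.2]
tool_rot: [3.137, -0.001, 1.71]
ft_force: [5.9, 9.2, 6.7]
grip_width: 0.103
finger_force: 20.0
```

```bash
python3 - <<'E'
from h import *
rep(.01)
p,_=robot.read_camera('scene')
cv2.imwrite('pics/s4.png',cv2.resize(p[110:290,240:480,::-1],None,fx=3,fy=3,interpolation=cv2.INTER_CUBIC))
E
```

```text
15.1 [570.8  81.2 194.2] F_tool [ 8.31  7.17 -6.74] T [ 1.48 -1.2  -0.16] 9.3576877602689 20.00940442085266 est [3.5000e-02 7.0097e+01 6.3473e+01 1.8000e-02]
```

View pics/s4.png

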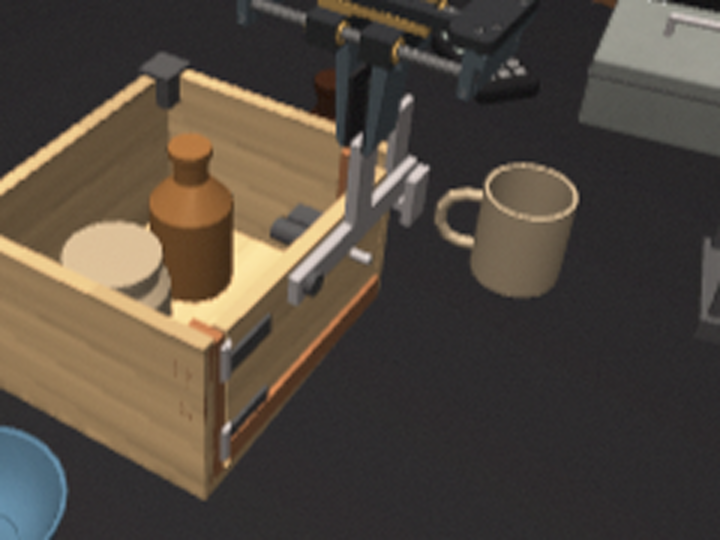

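The bar lies level behind the tooth, with the catch at (415,195). I'll nudge it down slightly, release it and retreat upwards.

Request:
jog_arm(commands=[[0.07,0,0.07,0,-1],[0,0,0,0,-1]])

```text
time: 15.35
ee_pos: [570.9, 81.5, 193.9]
tool_rot: [3.137, 0.0, 1.71]
ft_force: [3.9, 4.8, 12.3]
grip_width: 0.106
finger_force: 20.0
```

Request:
jog_arm(commands=[[0,0,0,0,-0.3],[0,0,0,0,-0.3],[0,0,0,0,-0.3],[0,0,0,0,-0.3],[0,0,0,0,-0.3]])

```text
time: 15.85
ee_pos: [568.7, 81.0, 192.0]
tool_rot: [-3.141, 0.0, 1.71]
ft_force: [0.2, 0.4, -0.2]
grip_width: 0.35
finger_force: 0.0
```

Request:
jog_arm(commands=[[0,0,-2,0,-0.3],[0,0,-4,0,-0.3],[0,0,-4,0,-0.3],[0,0,-2,0,-0.3],[0,0,0,0,-0.3]])

```text
time: 16.35
ee_pos: [570.2, 81.1, 315.2]
tool_rot: [3.136, 0.001, 1.71]
ft_force: [0.5, -0.8, -0.3]
grip_width: 0.351
finger_force: 0.0
```

```bash
python3 - <<'E'
from h import *
rep(0)
p,_=robot.read_camera('scene')
cv2.imwrite('pics/s5.png',cv2.resize(p[110:290,240:480,::-1],None,fx=3,fy=3,interpolation=cv2.INTER_CUBIC))
robot.read_camera('wrist')
for c in('wrist','scene'):
  for x in robot.pinpoint('thumb',c)[:1]: print(x['at'],tcp(.05,0,70,60)[0])
E
```

```text
16.35 [570.2  81.1 315.2] F_tool [-0.82  0.42  0.3 ] T [-0.06  0.03  0.02] 31.97187753203215 0.0 est [3.00000e-02 6.94620e+01 1.85248e+02 1.80000e-02]
[572.0, 80.4, 191.8] [573.17684139  81.78340296 190.        ]
[573.1, 77.6, 185.1] [573.17684139  81.78340296 190.        ]
```

View pics/s5.png

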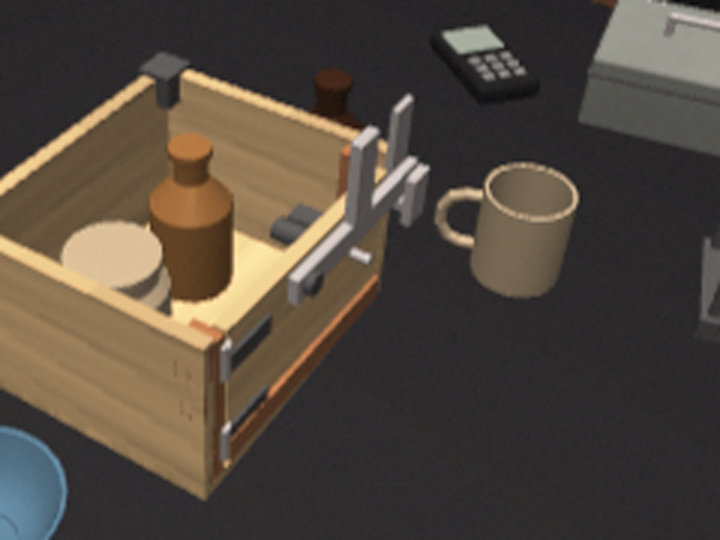

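The bar sits level in the catch at (400,185), the gate is shut, and the fingers are clear.

```bash
python3 -c "
from station import robot
print(robot.job_done())"
```

```text
the job is handed in; nothing more can be done
None
```

The job is handed in, with no verdict returned: the last picture shows the gate shut, the bar level behind the tooth and the pottery in view undisturbed, and pressing in read about 8 N at the wrist.

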